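# Sort closed parts boxes by their rattle

### The job

These four closed parts boxes look alike, but in one to three of them a heavy metal ball has come loose and can roll about. Shake or rock each box to find out which. Stand every quiet box flat, lid up, on the green mat; put every rattling one flat, lid up, in a bay of the red returns rack, slid in from the front under the low roof until it no longer sticks out of the bay, one box to a bay, and leave the bottle, the blower and the eyeglass where they are.

Things in the scene. Friction and masses are not known exactly. Their poses are not given: they have to be found in the camera images.
- box_1_center (a point): closed box 1: grey plastic box with a press-on blue lid and a blank white panel on top, rigid, 76 x 46 x 32 mm (x, y, z), all four look alike. The point is its centre, half-way up; x along its 76 mm length, y across its width, z up out of the lid. Closed for good; the box itself weighs 0.08 to 0.32 kg, so weight tells little. If it rattles, a hidden 0.11 kg ball, 24 mm, rolls freely in it, 46 mm along x and 16 mm along y.
- box_2_center (a point): closed box 2: grey plastic box with a press-on blue lid and a blank white panel on top, rigid, 76 x 46 x 32 mm (x, y, z), all four look alike. The point is its centre, half-way up; x along its 76 mm length, y across its width, z up out of the lid. Closed for good; the box itself weighs 0.08 to 0.32 kg, so weight tells little. If it rattles, a hidden 0.11 kg ball, 24 mm, rolls freely in it, 46 mm along x and 16 mm along y.
- box_3_center (a point): closed box 3: grey plastic box with a press-on blue lid and a blank white panel on top, rigid, 76 x 46 x 32 mm (x, y, z), all four look alike. The point is its centre, half-way up; x along its 76 mm length, y across its width, z up out of the lid. Closed for good; the box itself weighs 0.08 to 0.32 kg, so weight tells little. If it rattles, a hidden 0.11 kg ball, 24 mm, rolls freely in it, 46 mm along x and 16 mm along y.
- box_4_center (a point): closed box 4: grey plastic box with a press-on blue lid and a blank white panel on top, rigid, 76 x 46 x 32 mm (x, y, z), all four look alike. The point is its centre, half-way up; x along its 76 mm length, y across its width, z up out of the lid. Closed for good; the box itself weighs 0.08 to 0.32 kg, so weight tells little. If it rattles, a hidden 0.11 kg ball, 24 mm, rolls freely in it, 46 mm along x and 16 mm along y.
- rack: red returns rack, fixed, 198 mm wide (y) and 88 mm deep (x). Three bays side by side, centred at y = +64, 0 and -64 mm, each 58 mm wide, 84 mm deep and open to -x, on the bare table between 6 mm walls 40 mm high. Origin: on the table, centre of the bays; bay mouths at x = -42 mm, back stop at x = +42 mm. Pale see-through 3 mm roof with its underside at 40 mm, from x = -24 mm to the back.
- mat: green mat, fixed, 90 (x) x 250 (y) x 2 mm. Origin: centre of its underside. Big enough for three boxes side by side along y.
- oil: small brown bottle standing behind the work, 31 mm wide, 62 mm tall; origin at the centre of its foot. Leave alone.
- blower: red rubber dust blower standing on its bulb, 51 mm wide, 88 mm tall; origin at its foot. Leave alone.
- eyeglass: black watchmaker's eyeglass standing on its cup, 34 mm wide, 28 mm tall; origin at its foot. Leave alone.

How it is judged:
By the outcome, as a careful person would: the job done as asked, in the order asked, and still so for the second after the job is handed in, with the robot touching nothing.
Of ball_1, ball_2, ball_3, ball_4 only 1 to 3 are there at a start; the rules pass over those that are not, and their reading is None.
At some moment in a run one of box_1, box_2, box_3, box_4 may be knocked a few centimetres aside while the robot is not near it.
It also fails if it takes over 210 s, if anything falls off the work surface, if the arm or the gripper's body presses on something with over 40 N, if the wrist force passes 120 N, or if a joint passes its speed limit or range.

### The arm

A 7-joint arm with a two-finger parallel gripper is mounted at the origin on a cart in front of the work surface, level with it; the furniture and walls round the work are solid. World frame = base frame: x ahead of the robot, y to its left, z up, the work surface at z = 0. Lengths are in m, angles in rad, forces in N, time in s.
With the tool pointing down it reaches from about 0.4 to 0.85 m from the base axis. Payload 10.4 kg.
Tool frame: the origin (TCP) lies at the very end of the fingers, on their centre line; the grasp point (between the pads) lies 19 mm behind it (r.pinch_z is the distance from the TCP to the grasp point, in m); z points along the fingers, y is the line along which they close (so a half turn about z gives the same grasp; the last joint's range is limited). The gripper opens to 87 mm and grips with 3 to 60 N. Pads are 19 mm wide; open, the fingers measure 117 mm over their backs; the gripper's body (75 mm by 190 mm) begins 51 mm behind the grasp point.
Start: joints at [-1.361, 0.332, -0.065, 1.46, 0.022, 1.35, -0.088], TCP at [0.144, 0.608, 0.223] pointing down, gripper open.
Joint ranges: [-2.6, 2.6], [-0.5, 2.12], [-1.47, 1.34], [0.16, 2.42], [-1.27, 4.41], [0.06, 2.06], [-2.6, 2.6]. Speed limits (rad/s): [2.22, 2.22, 2.79, 2.79, 3.14, 3.14, 3.14].

### API

Orientations are given as a unit quaternion [x, y, z, w].
In Python, from bench import sensors, vision, r gives the robot as it stands.
- The arm moves only by the shell command python3 -m crank 'ROWS' [OPENING] [FORCE]. ROWS is JSON, a list of rows, each a list of 2 entries, a list of its own where there are three numbers: the shift along the tool's x, y, z normalised to -1 to 1, where 1 is 3 cm, then the turn about the tool's z normalised to -1 to 1, where 1 is 8 degrees. A call has 1 to 12 rows; each row shifts and turns the commanded pose from where the row before left it, along the tool's axes as they then stand; what a row does not reach is not made up. A row lasts 1/8 s, in which the tool goes at most 62.5 mm and 10.7 degrees, less where a joint would pass 70% of its speed; a pose out of reach is approached as far as the arm can. A call with a number of a shift or a turn outside -1 to 1 is refused whole. A call with a gripper value outside its range is refused whole. OPENING is the opening, from 0 (shut) to 1 (fully open), set as the call begins (- or left out, the last holds). The fingers move at their own pace and stop on an object; FORCE is the grip in N (left out, the last holds). Time passes only in rows, so rows that do not move let the fingers close. It gives the time, the measured TCP pose, the force, the opening and the grip force at its end, in the units of the state.
- sensors.read_state(): the state, without advancing time (a new reading comes with each control period).
- vision.camera(name): name is "scene" or "top" or "wrist"; returns the picture (420x560x3 uint8, red, green, blue); there is no depth.
- vision.camera_model(name): a dict with "vertical_fov" (degrees; the focal length in pixels is half the picture's height over the tangent of half this angle, whatever the lens; pixels are square), "cx", "cy" (the principal point, pixels), "dist" ([k1, k2, p1, p2, k3] as OpenCV has them; the pictures are not rectified), "camera_from_world" (4x4, takes a point from world to camera coordinates); the wrist camera has in their place "hand_eye" (4x4, takes a point from camera to tool coordinates, whose origin is the TCP and whose axes are the flange's). Camera axes: x right, y down, z forward; pixel columns grow to the right and rows downward; lengths in m; the calibration is good to about 2 mm. A picture is of the moment at which its call begins: read the wrist's pose just before it. camera_model takes no time and is no camera call.
- r.close_job(): hands the job in; it is judged then, once.
The state is a dict: "time": time; "joint_positions": joint angles; "joint_vel": joint speeds; "joint_torque": joint torques, N m; "ee_pos": TCP position; "eef_rot": TCP orientation; "ft_force": force on the tool from outside, world axes, zero at the start; "torque": the same for the moment, N m; "width": finger opening in m; "grip_force": force on a finger pad.
Only numpy, scipy, OpenCV 4.12 (cv2) and the standard library are available. Lean on these libraries where they do the work, as an engineer would, in place of code of your own. Each camera call takes 0.05 s, during which the arm holds its last target. There are 200 camera calls.

## Working session

There is one attempt and no reset: what is moved stays moved. The work goes in short steps, Python scripts to look and compute and a shell command to move; the robot and the scene stay as the last step left them, time stands still between calls to the robot, and variables do not carry over. Pictures are saved under pics/ and viewed, at most 14 in all, crops included, and the job is handed in when it is done.

```bash
ls; mkdir -p pics; cat > h.py <<'E'
import numpy as np,cv2
from scipy.spatial.transform import Rotation as R
from bench import sensors,vision,r
def K(m):
    f=210/np.tan(np.radians(m["vertical_fov"])/2); return np.array([[f,0,m["cx"]],[0,f,m["cy"]],[0,0,1]])
def T_cw(name,s=None):
    m=vision.camera_model(name)
    if name!="wrist": return m,np.linalg.inv(np.array(m["camera_from_world"]))
    T=np.eye(4);T[:3,:3]=R.from_quat(s["eef_rot"]).as_matrix();T[:3,3]=s["ee_pos"]
    return m,T@np.array(m["hand_eye"])
def px2w(name,pts,z,s=None):
    m,T=T_cw(name,s)
    u=cv2.undistortPoints(np.array(pts,float).reshape(-1,1,2),K(m),np.array(m["dist"],float)).reshape(-1,2)
    d=np.c_[u,np.ones(len(u))]@T[:3,:3].T
    return T[:3,3]+d*((z-T[2,3])/d[:,2])[:,None]
def snap(name,fn,scale=1,crop=None):
    s=sensors.read_state();im=vision.camera(name)
    if crop: im=im[crop[1]:crop[3],crop[0]:crop[2]]
    im=cv2.resize(im,None,fx=scale,fy=scale,interpolation=cv2.INTER_CUBIC)
    cv2.imwrite("pics/"+fn,im[:,:,::-1]);return s
E
python3 -c "
from h import *
s=snap('top','t1.png',1.4);snap('scene','s1.png',1)
print(s['ee_pos'],s['eef_rot'],s['ft_force'],s['torque'],s['width'],s['time'])
print(vision.camera_model('wrist'))
for n in('top','scene'):print(T_cw(n)[1].round(2))"
```

```text
pics
[0.14406921 0.60776165 0.22172639] [ 1.16089419e-01  9.93238500e-01 -7.25296219e-04 -6.08596880e-05] [-0.92376685 -0.36592577  0.24351715] [ 0.0280552   0.01324397 -0.01199424] 0.08726058991948633 0.0
{'vertical_fov': 63.094281394332484, 'cx': 281.8203147384941, 'cy': 205.3639648846866, 'dist': array([0.00899229, 0.        , 0.        , 0.        , 0.        ]), 'hand_eye': array([[-5.93937493e-04, -9.60694526e-01, -2.77607053e-01,
         7.83348460e-02],
       [ 9.99999732e-01, -4.51965800e-04, -5.75404200e-04,
        -6.53067253e-04],
       [ 4.27318771e-04, -2.77607320e-01,  9.60694537e-01,
        -1.62899018e-01],
       [ 0.00000000e+00,  0.00000000e+00,  0.00000000e+00,
         1.00000000e+00]])}
[[ 0.   -0.99  0.13  0.49]
 [-1.   -0.    0.   -0.02]
 [-0.   -0.13 -0.99  1.15]
 [ 0.    0.    0.    1.  ]]
[[-0.53 -0.39  0.75 -0.03]
 [-0.85  0.22 -0.48  0.39]
 [ 0.02 -0.89 -0.45  0.43]
 [ 0.    0.    0.    1.  ]]
```

View pics/t1.png

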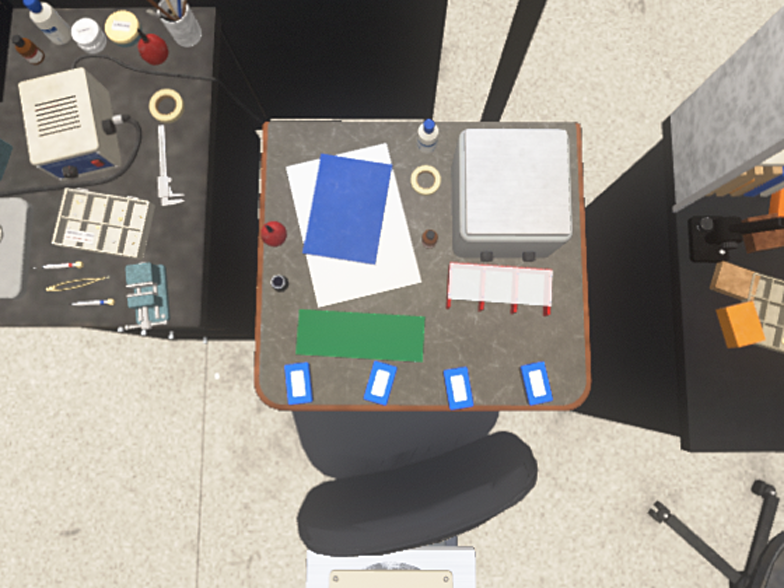

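View pics/s1.png

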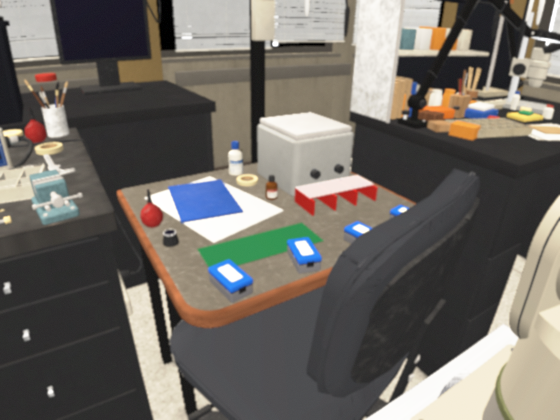

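The top picture shows four boxes along the near edge, at about (298,383), (380,383), (458,388) and (537,383) in the enlarged image. The mat is at (361,335), the rack at (500,287) with its mouths facing the robot, the bottle at (430,238), the blower at (273,233) and the eyeglass at (279,283). The scene view agrees with this.

```bash
python3 -c "
from h import *
np.set_printoptions(precision=3,suppress=True)
im=vision.camera('top');cv2.imwrite('pics/t2.png',cv2.resize(im[175:300,180:425],None,fx=3.2,fy=3.2,interpolation=cv2.INTER_CUBIC)[:,:,::-1])
hsv=cv2.cvtColor(im,cv2.COLOR_RGB2HSV)
m=((hsv[:,:,0]>100)&(hsv[:,:,0]<125)&(hsv[:,:,1]>120)&(hsv[:,:,2]>100)).astype(np.uint8);m[:250]=0
c,_=cv2.findContours(m,0,2)
for k in c:
  if cv2.contourArea(k)>100:
    b=cv2.boxPoints(cv2.minAreaRect(k)); w=px2w('top',b,.032)
    e=w[1]-w[0];f=w[2]-w[1]; l=e if np.linalg.norm(e)>np.linalg.norm(f) else f
    print('box',w.mean(0),np.linalg.norm(e),np.linalg.norm(f),'yaw',np.degrees(np.arctan2(l[1],l[0]))%180)
P=lambda p,z:print(px2w('top',np.array(p)/1.4,z))
print('mat');P([[299,309],[425,318],[422,361],[297,353]],.002)
print('edge');P([[258,395],[585,395],[400,408]],0)
print('base, tcp-ish');P([[390,575]],0)
"
```

```text
box [ 0.455 -0.126  0.032] 0.04604375778874452 0.07534506178164482 yaw 8.87403639392096
box [0.464 0.177 0.032] 0.046974870576990235 0.07607577665392527 yaw 7.007423622111617
box [ 0.465 -0.275  0.032] 0.04609410118692635 0.07649215432788652 yaw 11.544193832356655
box [0.465 0.022 0.032] 0.07512589405646512 0.04578662323535456 yaw 164.4130972372973
mat
[[ 0.608  0.184  0.002]
 [ 0.59  -0.065  0.002]
 [ 0.506 -0.059  0.002]
 [ 0.521  0.186  0.002]]
edge
[[ 0.439  0.26   0.   ]
 [ 0.441 -0.377 -0.   ]
 [ 0.415 -0.016  0.   ]]
base, tcp-ish
[[0.106 0.002 0.   ]]
```

View pics/t2.png

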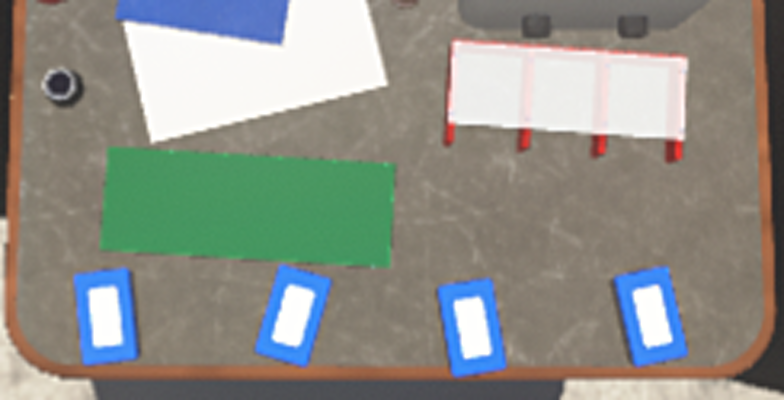

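The crop shows rack roof corners at about (450,41), (688,57), (685,138) and (448,122). The boxes look clear. Next I compute the rack pose and plan the first approach.

```bash
cat >> h.py <<'E'
def plan(x,y,z,yaw):
    "target TCP, yaw = world angle (deg) of minus tool x; prints turn, then shift in units after the turn"
    s=sensors.read_state();M=R.from_quat(s["eef_rot"]).as_matrix()
    cur=np.degrees(np.arctan2(-M[1,0],-M[0,0])); t=-(yaw-cur); t=(t+180)%360-180
    M2=M@R.from_euler('z',t,degrees=True).as_matrix()
    d=M2.T@(np.array([x,y,z])-s["ee_pos"])/.03
    print("at",np.round(s["ee_pos"],4),"yaw %.1f"%cur,"turn units %.2f"%(t/8),"shift units",d.round(2))
def st():
    s=sensors.read_state();print("t%.1f"%s["time"],"F",np.round(s["ft_force"],2),"M",np.round(s["torque"],3),"w%.4f g%.1f"%(s["width"],s["grip_force"]))
E
python3 -c "
from h import *
np.set_printoptions(precision=4,suppress=True)
w=px2w('top',np.array([[450,41],[688,57],[685,138],[448,122]])/3.2+[180,175],.043)
print(w,np.linalg.norm(w[0]-w[1]),np.linalg.norm(w[1]-w[2]))
xa=(w[0]+w[1]-w[2]-w[3])/2;ya=w[0]+w[3]-w[1]-w[2];print(np.degrees(np.arctan2(xa[1],xa[0])),np.degrees(np.arctan2(-ya[0],ya[1])))
o=w.mean(0);u=np.array([-0*1,0,0]);a=np.arctan2(-ya[0],ya[1]);o=o-np.array([np.cos(a),np.sin(a),0])*.011;print('rack o',o)
plan(.464-.02,.177-.003,.12,7)
"
```

```text
[[ 0.6932 -0.11    0.043 ]
 [ 0.68   -0.3105  0.043 ]
 [ 0.6113 -0.3057  0.043 ]
 [ 0.6243 -0.1077  0.043 ]] 0.20091729779563816 0.06884179408165428
-2.900685475872875 -3.7572672265148546
rack o [ 0.6412 -0.2077  0.043 ]
at [0.1441 0.6079 0.222 ] yaw -13.3 turn units -2.54 shift units [ -8.16 -15.57   3.41]
```

```bash
python3 -m crank '[[[0,0,0],-0.85],[[0,0,0],-0.85],[[0,0,0],-0.84],[[-0.5,-0.97,0],0],[[-0.5,-0.97,0],0],[[-0.5,-0.97,0],0],[[-0.5,-0.97,0],0],[[-0.5,-0.97,0],0],[[-0.5,-0.97,0],0],[[-0.5,-0.97,0],0],[[-0.5,-0.97,0],0]]' 1 40
python3 -m crank '[[[-0.51,-0.97,0],0],[[-0.51,-0.97,0],0],[[-0.51,-0.97,0],0],[[-0.51,-0.97,0.5],0],[[-0.51,-0.97,0.5],0],[[-0.51,-0.97,0.5],0],[[-0.51,-0.97,0.5],0],[[-0.51,-0.97,0.5],0],[[0,0,0],0]]'
python3 -c "
from h import *
plan(.464-.02,.177-.003,.05,7);st()
snap('wrist','w1.png')"
```

```text
time: 1.52
ee_pos: [0.292, 0.3906, 0.2224]
eef_rot: [-0.061, 0.998, -0.0, -0.0]
ft_force: [1.7, 0.1, -0.2]
width: 0.0869
grip_force: 0.0
time: 2.65
ee_pos: [0.4417, 0.1729, 0.1464]
eef_rot: [-0.059, 0.998, -0.001, -0.001]
ft_force: [-0.3, -1.4, 0.9]
width: 0.0872
grip_force: 0.0
at [0.4417 0.1729 0.1464] yaw 6.7 turn units -0.03 shift units [-0.09  0.03  3.21]
t2.6 F [-0.3  -1.42  0.86] M [0.071 0.034 0.035] w0.0872 g0.0
```

View pics/w1.png

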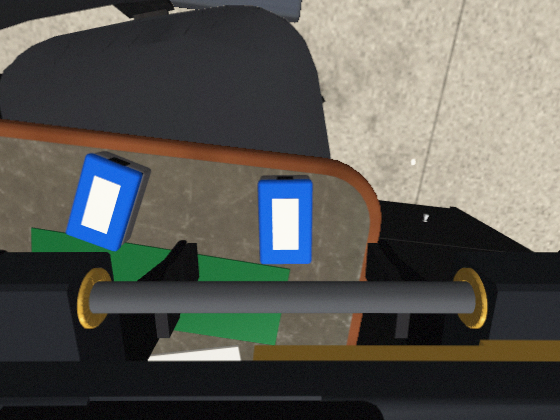

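The wrist view shows box A at (285,220), centred between the fingers at (180,270) and (385,270), with box B at (108,200). I'll measure both lids.

```bash
cat >> h.py <<'E'
def boxes(name="wrist",minrow=0):
    s=sensors.read_state();im=vision.camera(name);hsv=cv2.cvtColor(im,cv2.COLOR_RGB2HSV)
    m=((hsv[:,:,0]>100)&(hsv[:,:,0]<125)&(hsv[:,:,1]>120)&(hsv[:,:,2]>100)).astype(np.uint8);m[:minrow]=0
    for k in cv2.findContours(m,0,2)[0]:
        if cv2.contourArea(k)<150: continue
        w=px2w(name,k.reshape(-1,2)+0.0,.032,s)[:,:2]
        c,sz,a=cv2.minAreaRect((w*1000).astype(np.float32))
        if sz[0]<sz[1]: a+=90
        print("box",np.round(c,1),np.round(sz,1),"yaw %.1f"%((a+90)%180-90))
E
python3 -c "
from h import *
boxes();boxes('top',250)"
```

```text
box [458.2 177.4] [76.1 45.5] yaw 7.3
box [459.5  23.2] [47.1 76.9] yaw -15.9
box [ 455.5 -126. ] [75.4 45.8] yaw 9.2
box [ 465.3 -274.5] [76.1 46. ] yaw 11.6
box [464.8  22.2] [45.8 75.1] yaw -15.6
```

```bash
python3 -m crank '[[[0,0.05,0.9],-0.05],[[0.05,0,0.9],0],[[0,0,0.9],0],[[0,0,0.9],0],[[0,0,0.6],0],[[0,0,0.48],0],[[0,0,0],0],[[0,0,0],0]]' 1 40
python3 -m crank '[[[0,0,0],0],[[0,0,0],0],[[0,0,0],0],[[0,0,0],0],[[0,0,0],0]]' 0 40
python3 -m crank '[[[0,0,-0.5],0],[[0,0,-0.9],0],[[0,0,-0.9],0],[[0,0,-0.9],0],[[0,0,0],0],[[0,0,0],0],[[0,0,0],0],[[0,0,0],0]]'
python3 -c "
from h import *
st()"
```

```text
time: 3.8
ee_pos: [0.4401, 0.1773, 0.0078]
eef_rot: [-0.065, 0.998, 0.0, 0.0]
ft_force: [0.8, -0.5, -0.2]
width: 0.087
grip_force: 0.0
time: 4.42
ee_pos: [0.4397, 0.1764, 0.0071]
eef_rot: [-0.064, 0.998, -0.0, -0.0]
ft_force: [-1.8, -0.4, 1.1]
width: 0.0456
grip_force: 39.9
time: 5.42
ee_pos: [0.4392, 0.1765, 0.1024]
eef_rot: [-0.064, 0.998, -0.0, -0.001]
ft_force: [-0.1, 0.8, -3.6]
width: 0.0458
grip_force: 39.9
t5.4 F [-0.07  0.8  -3.62] M [ 0.019  0.121 -0.003] w0.0458 g39.9
```

```bash
cat > m.py <<'E'
from h import *
s=sensors.read_state();M=R.from_quat(s["eef_rot"]).as_matrix()
print("T",np.round(M.T@s["torque"],3),"F",np.round(M.T@s["ft_force"],2),"jt",np.round(s["joint_torque"],2)[[1,3,5]])
E
C="python3 -m crank"
$C '[[[-1,0,0],0],[[-1,0,0],0],[[-1,0,0],0],[[-1,0,0],0],[[0,0,0],0],[[0,0,0],0],[[0,0,0],0],[[0,0,0],0]]' >/dev/null; python3 m.py
$C '[[[0,0,0],0]]' >/dev/null; python3 m.py
$C '[[[0,0,0],0]]' >/dev/null; python3 m.py
$C '[[[0,0,0],0]]' >/dev/null; python3 m.py
$C '[[[0,0,0],0]]' >/dev/null; python3 m.py
$C '[[[0,0,0],0]]' >/dev/null; python3 m.py
echo
$C '[[[1,0,0],0],[[1,0,0],0],[[1,0,0],0],[[1,0,0],0],[[0,0,0],0],[[0,0,0],0],[[0,0,0],0],[[0,0,0],0]]' >/dev/null; python3 m.py
$C '[[[0,0,0],0]]' >/dev/null; python3 m.py
$C '[[[0,0,0],0]]' >/dev/null; python3 m.py
$C '[[[0,0,0],0]]' >/dev/null; python3 m.py
$C '[[[0,0,0],0]]' >/dev/null; python3 m.py
$C '[[[0,0,0],0]]' ; python3 m.py
```

```text
T [-0.003  0.076  0.01 ] F [0.13 0.16 3.71] jt [-5.898e+01 -3.677e+01 -1.000e-02]
T [-0.045  0.088 -0.013] F [ 0.35 -0.8   4.52] jt [-5.918e+01 -3.680e+01 -1.000e-02]
T [-0.04   0.111 -0.014] F [-1.39  0.27  4.27] jt [-5.927e+01 -3.683e+01 -1.000e-02]
T [-0.003  0.116  0.026] F [0.99 0.55 4.45] jt [-5.928e+01 -3.685e+01 -1.000e-02]
T [-0.004  0.099  0.017] F [0.25 0.15 3.01] jt [-5.926e+01 -3.686e+01 -1.000e-02]
T [-0.049  0.085  0.016] F [-0.01  0.36  3.56] jt [-5.924e+01 -3.686e+01 -2.000e-02]

T [-0.018  0.067 -0.043] F [ 0.14 -0.03  4.13] jt [-40.84 -36.05   0.  ]
T [-0.015  0.057  0.044] F [0.33 0.44 4.29] jt [-40.68 -36.04   0.  ]
T [-0.041  0.09   0.033] F [ 0.66 -0.12  4.69] jt [-4.062e+01 -3.601e+01  1.000e-02]
T [-0.04   0.044 -0.007] F [0.34 0.17 3.91] jt [-4.062e+01 -3.600e+01  1.000e-02]
T [-0.016  0.068  0.04 ] F [-0.27  0.5   4.7 ] jt [-4.063e+01 -3.599e+01  1.000e-02]
time: 8.68
ee_pos: [0.4397, 0.1768, 0.1032]
eef_rot: [-0.064, 0.998, 0.0, 0.0]
ft_force: [-0.1, -0.5, -3.3]
width: 0.0461
grip_force: 39.9
T [0.027 0.018 0.001] F [ 0.12 -0.49  3.33] jt [-4.065e+01 -3.599e+01  1.000e-02]
```

```bash
sed -i 's/"jt",.*/"jt",np.round(s["joint_torque"],3)[[3,5]])/' m.py
C="python3 -m crank"
$C '[[[-1,0,0],0],[[-1,0,0],0],[[-1,0,0],0],[[0,0,0],0],[[0,0,0],0],[[0,0,0],0],[[0,0,0],0],[[0,0,0],0],[[0,0,0],0]]' >/dev/null; python3 m.py
$C '[[[0,0,0],0]]' >/dev/null; python3 m.py
$C '[[[0,0,0],0]]' >/dev/null; python3 m.py
$C '[[[0,0,0],0]]' >/dev/null; python3 m.py
$C '[[[0,0,0],0]]' >/dev/null; python3 m.py
$C '[[[0,0,0],0]]' >/dev/null; python3 m.py
echo
$C '[[[-1,0,0],0],[[-1,0,0],0],[[-1,0,0],0],[[0,0,0],0],[[0,0,0],0],[[1,0,0],0],[[1,0,0],0],[[1,0,0],0],[[0,0,0],0],[[0,0,0],0],[[0,0,0],0],[[0,0,0],0]]' >/dev/null; python3 m.py
$C '[[[0,0,0],0],[[0,0,0],0]]' >/dev/null; python3 m.py
$C '[[[0,0,0],0]]' >/dev/null; python3 m.py
$C '[[[0,0,0],0]]' >/dev/null; python3 m.py
$C '[[[0,0,0],0]]' >/dev/null; python3 m.py
$C '[[[0,0,0],0]]' ; python3 m.py
```

```text
T [ 0.045  0.085 -0.003] F [0.68 0.04 3.1 ] jt [-3.6526e+01 -4.0000e-03]
T [-0.028  0.103  0.015] F [0.23 0.2  4.98] jt [-3.6541e+01 -5.0000e-03]
T [-0.019  0.087  0.045] F [1.18 0.41 3.99] jt [-3.6547e+01 -6.0000e-03]
T [-0.028  0.068  0.001] F [-0.78 -0.49  3.84] jt [-3.6548e+01 -6.0000e-03]
T [-0.026  0.085  0.016] F [ 0.1  -0.5   4.35] jt [-3.6547e+01 -6.0000e-03]
T [0.014 0.135 0.051] F [-1.39  1.33  3.79] jt [-3.6548e+01 -7.0000e-03]

T [-0.04   0.118  0.043] F [-0.17 -0.49  3.91] jt [-3.6572e+01  5.0000e-03]
T [-0.033  0.033 -0.044] F [-0.51  0.12  3.55] jt [-3.6548e+01  6.0000e-03]
T [-0.038  0.082  0.   ] F [-1.08  0.46  4.27] jt [-3.6534e+01  6.0000e-03]
T [-0.039  0.075 -0.008] F [ 0.35 -0.13  3.61] jt [-3.6528e+01  6.0000e-03]
T [-0.028  0.123  0.015] F [0.85 0.48 2.75] jt [-3.6527e+01  6.0000e-03]
time: 12.68
ee_pos: [0.529, 0.1884, 0.1031]
eef_rot: [-0.064, 0.998, 0.0, 0.0]
ft_force: [-0.3, -0.6, -3.8]
width: 0.046
grip_force: 39.9
T [-0.054  0.095  0.004] F [ 0.4  -0.51  3.77] jt [-3.6526e+01  7.0000e-03]
```

Inconclusive, because the ball may bounce off the wall. I'll use soft decelerations so that it ends against a wall, and take more readings.

```bash
C="python3 -m crank"; cat > m.py <<'E'
from h import *
import sys
s=sensors.read_state();M=R.from_quat(s["eef_rot"]).as_matrix()
open("log","a").write("%f %f\n"%((M.T@s["torque"])[1],-s["ft_force"][2]))
if len(sys.argv)>1:
    a=np.loadtxt("log");print(sys.argv[1],"T",a[:,0].mean().round(4),"+-",(a[:,0].std()/len(a)**.5).round(4),"Fz",a[:,1].mean().round(2),a[:,0].round(2));open("log","w")
E
rd(){ python3 m.py $1; }
rm -f log
$C '[[[-1,0,0],0],[[-1,0,0],0],[[-0.84,0,0],0],[[-0.67,0,0],0],[[-0.5,0,0],0],[[-0.33,0,0],0],[[-0.16,0,0],0],[[0,0,0],0],[[0,0,0],0]]' >/dev/null; rd
$C '[[[0,0,0],0]]' >/dev/null; rd
$C '[[[0,0,0],0]]' >/dev/null; rd
$C '[[[0,0,0],0]]' >/dev/null; rd
$C '[[[0,0,0],0]]' >/dev/null; rd
$C '[[[0,0,0],0]]' >/dev/null; rd
$C '[[[0,0,0],0]]' >/dev/null; rd
$C '[[[0,0,0],0]]' >/dev/null; rd far
$C '[[[1,0,0],0],[[1,0,0],0],[[0.84,0,0],0],[[0.67,0,0],0],[[0.5,0,0],0],[[0.33,0,0],0],[[0.16,0,0],0],[[0,0,0],0],[[0,0,0],0]]' >/dev/null; rd
$C '[[[0,0,0],0]]' >/dev/null; rd
$C '[[[0,0,0],0]]' >/dev/null; rd
$C '[[[0,0,0],0]]' >/dev/null; rd
$C '[[[0,0,0],0]]' >/dev/null; rd
$C '[[[0,0,0],0]]' >/dev/null; rd
$C '[[[0,0,0],0]]' >/dev/null; rd
$C '[[[0,0,0],0]]'; rd near
```

```text
far T 0.0734 +- 0.0071 Fz 3.67 [0.09 0.07 0.07 0.05 0.09 0.04 0.07 0.11]
time: 16.68
ee_pos: [0.5289, 0.1884, 0.1031]
eef_rot: [-0.064, 0.998, 0.0, 0.0]
ft_force: [0.3, -0.4, -4.0]
width: 0.0458
grip_force: 39.9
near T 0.0988 +- 0.0082 Fz 3.79 [0.06 0.09 0.08 0.14 0.13 0.09 0.09 0.1 ]
```

```bash
C="python3 -m crank"; cat > j.py <<'E'
from h import *
s=sensors.read_state();print(np.round(s["joint_torque"],3),np.round(s["ee_pos"],4))
E
rd(){ python3 j.py; }
$C '[[[-1,0,0],0],[[-1,0,0],0],[[-0.84,0,0],0],[[-0.67,0,0],0],[[-0.5,0,0],0],[[-0.33,0,0],0],[[-0.16,0,0],0],[[0,0,0],0],[[0,0,0.5],0],[[0,0,-0.5],0],[[0,0,0],0],[[0,0,0],0]]' >/dev/null; rd
$C '[[[0,0,0],0],[[0,0,0],0],[[0,0,0],0]]' >/dev/null; rd
$C '[[[0,0,0],0],[[0,0,0],0],[[0,0,0],0]]' >/dev/null; rd
echo; $C '[[[-1,0,0],0],[[-1,0,0],0],[[0,0,0],0],[[0,0,0],0]]' >/dev/null
$C '[[[1,0,0],0],[[0.67,0,0],0],[[0.33,0,0],0],[[0,0,0],0],[[0,0,0],0],[[0,0,0.5],0],[[0,0,-0.5],0],[[0,0,0],0],[[0,0,0],0]]' >/dev/null; rd
$C '[[[0,0,0],0],[[0,0,0],0],[[0,0,0],0]]' >/dev/null; rd
$C '[[[0,0,0],0],[[0,0,0],0],[[0,0,0],0]]' >/dev/null; rd
echo; $C '[[[1,0,0],0],[[1,0,0],0],[[1,0,0],0],[[0,0,0],0],[[0,0,0],0]]' >/dev/null
$C '[[[-1,0,0],0],[[-0.8,0,0],0],[[-0.6,0,0],0],[[-0.4,0,0],0],[[-0.2,0,0],0],[[0,0,0],0],[[0,0,0.5],0],[[0,0,-0.5],0],[[0,0,0],0],[[0,0,0],0]]' >/dev/null; rd
$C '[[[0,0,0],0],[[0,0,0],0],[[0,0,0],0]]' >/dev/null; rd
$C '[[[0,0,0],0],[[0,0,0],0],[[0,0,0],0]]' >/dev/null; rd
```

```text
[ 1.9000e-02 -7.5526e+01  9.5940e+00 -3.8366e+01  5.9000e-02  6.0000e-03
 -4.0000e-03] [0.6631 0.2058 0.1038]
[-5.0000e-03 -7.5073e+01  9.4920e+00 -3.7976e+01  5.0000e-02  1.5000e-02
 -1.0000e-03] [0.6628 0.2057 0.103 ]
[ 0.0000e+00 -7.5033e+01  9.4910e+00 -3.7977e+01  5.0000e-02  1.3000e-02
 -1.0000e-03] [0.6629 0.2057 0.1031]

[ 6.0000e-02 -7.5432e+01  9.6600e+00 -3.8387e+01  6.2000e-02 -6.0000e-03
 -3.0000e-03] [0.6632 0.2058 0.1037]
[ 0.0000e+00 -7.5042e+01  9.5430e+00 -3.7977e+01  5.1000e-02  4.0000e-03
 -1.0000e-03] [0.6628 0.2057 0.1031]
[-1.0000e-03 -7.5024e+01  9.5420e+00 -3.7978e+01  5.1000e-02  3.0000e-03
 -1.0000e-03] [0.6628 0.2057 0.1031]

[ 1.7000e-02 -7.5471e+01  9.7400e+00 -3.8343e+01  6.1000e-02 -1.0000e-03
 -4.0000e-03] [0.6631 0.2058 0.1039]
[-7.0000e-03 -7.5026e+01  9.6390e+00 -3.7956e+01  5.2000e-02  8.0000e-03
 -1.0000e-03] [0.6628 0.2057 0.103 ]
[ 2.0000e-03 -7.4979e+01  9.6390e+00 -3.7956e+01  5.2000e-02  6.0000e-03
 -1.0000e-03] [0.6628 0.2057 0.1031]
```

```bash
C="python3 -m crank"; rm -f log
rd(){ python3 m.py $1; }; S='[[[0,0,0],0]]'
$C '[[[1,0,0],0],[[0.9,0,0],0],[[0.8,0,0],0],[[0.7,0,0],0],[[0.6,0,0],0],[[0.5,0,0],0],[[0.4,0,0],0],[[0.3,0,0],0],[[0.2,0,0],0],[[0.1,0,0],0],[[0,0,0],0],[[0,0,0],0]]' >/dev/null; rd
$C '[[[0,0,0],0]]' >/dev/null; rd
$C '[[[0,0,0],0]]' >/dev/null; rd
$C '[[[0,0,0],0]]' >/dev/null; rd
$C '[[[0,0,0],0]]' >/dev/null; rd
$C '[[[0,0,0],0]]' >/dev/null; rd
$C '[[[0,0,0],0]]' >/dev/null; rd
$C '[[[0,0,0],0]]' >/dev/null; rd
$C '[[[0,0,0],0]]' >/dev/null; rd near
$C '[[[-1,0,0],0],[[-0.9,0,0],0],[[-0.8,0,0],0],[[-0.7,0,0],0],[[-0.6,0,0],0],[[-0.5,0,0],0],[[-0.4,0,0],0],[[-0.3,0,0],0],[[-0.2,0,0],0],[[-0.1,0,0],0],[[0,0,0],0],[[0,0,0],0]]' >/dev/null; rd
$C '[[[0,0,0],0]]' >/dev/null; rd
$C '[[[0,0,0],0]]' >/dev/null; rd
$C '[[[0,0,0],0]]' >/dev/null; rd
$C '[[[0,0,0],0]]' >/dev/null; rd
$C '[[[0,0,0],0]]' >/dev/null; rd
$C '[[[0,0,0],0]]' >/dev/null; rd
$C '[[[0,0,0],0]]' >/dev/null; rd
$C '[[[0,0,0],0]]' >/dev/null; rd far
python3 -c "
from h import *
boxes('top',200);st()"
```

```text
near T 0.1097 +- 0.0097 Fz 4.2 [0.16 0.1  0.09 0.12 0.11 0.15 0.11 0.07 0.08]
far T 0.0788 +- 0.0079 Fz 3.76 [0.09 0.1  0.03 0.07 0.06 0.11 0.07 0.11 0.08]
box [ 455.5 -126. ] [75.4 45.8] yaw 9.2
box [ 465.2 -274.5] [76.3 46.1] yaw 12.3
box [464.8  22.2] [45.8 75.1] yaw -15.6
t29.0 F [ 0.21  0.44 -3.65] M [0.024 0.125 0.018] w0.0453 g39.9
```

```bash
python3 -c "
from h import *
plan(.541,.1423,.0105,-3.8)"
```

```text
at [0.6628 0.2057 0.1031] yaw 7.4 turn units 1.40 shift units [ 3.91 -2.38  3.09]
```

```bash
C="python3 -m crank"; rd(){ python3 m.py $1; }
$C '[[[0,0,0],0.7],[[0,0,0],0.7],[[0.8,-0.48,0],0],[[0.8,-0.48,0],0],[[0.8,-0.48,0],0],[[0.8,-0.47,0],0],[[0.7,-0.47,0],0],[[0,0,0.8],0],[[0,0,0.8],0],[[0,0,0.8],0],[[0,0,0.5],0],[[0,0,0.19],0]]'
$C '[[[0,0,0],0],[[0,0,0],0],[[0,0,0],0]]' >/dev/null; python3 -c "
from h import *
plan(.541,.1423,.0105,-3.8);st()"
$C '[[[0,0,0],0],[[0,0,0],0],[[0,0,0],0],[[0,0,-0.5],0],[[0,0,-0.9],0],[[0,0,-0.9],0],[[0,0,-0.9],0],[[0,0,-0.9],0],[[0,0,0],0],[[0,0,0],0],[[0,0,0],0]]' 0.75 40 > /dev/null; rd
$C '[[[0,0,0],0]]' >/dev/null; rd
$C '[[[0,0,0],0]]' >/dev/null; rd
$C '[[[0,0,0],0]]' >/dev/null; rd
$C '[[[0,0,0],0]]' >/dev/null; rd
$C '[[[0,0,0],0]]' >/dev/null; rd
$C '[[[0,0,0],0]]' >/dev/null; rd
$C '[[[0,0,0],0]]' >/dev/null; rd
$C '[[[0,0,0],0]]' >/dev/null; rd empty
python3 -c "
from h import *
boxes();plan(.465+.02*-.963,.022+.02*.269,.12,-15.7)"
```

```text
time: 30.48
ee_pos: [0.5412, 0.1422, 0.0099]
eef_rot: [0.033, 0.999, -0.0, -0.0]
ft_force: [0.2, -0.1, -3.8]
width: 0.0458
grip_force: 39.9
at [0.5418 0.1424 0.0111] yaw -3.8 turn units -0.00 shift units [ 0.03 -0.01  0.02]
t30.9 F [-0.24  0.23 -3.78] M [0.045 0.037 0.002] w0.0456 g39.9
empty T 0.0241 +- 0.0076 Fz -0.01 [ 0.03 -0.01  0.02  0.06 -0.01  0.06  0.04  0.02  0.01]
box [561.3 140.3] [45.9 76.4] yaw -4.4
box [460.9  22.9] [47.5 75.5] yaw -15.9
at [0.5413 0.1423 0.1334] yaw -3.8 turn units 1.49 shift units [ 2.03 -4.55  0.45]
```

Empty reads 0.0 N, so box A weighs about 3.9 N (0.40 kg). That is more than an empty box's 0.32 kg limit, so A must hold a ball. Next is box B.

```bash
C="python3 -m crank"; rd(){ python3 m.py $1; }
$C '[[[0,0,0],0.75],[[0,0,0],0.74],[[0.41,-0.91,0],0],[[0.41,-0.91,0],0],[[0.41,-0.91,0],0],[[0.41,-0.91,0],0],[[0.41,-0.91,0.45],0],[[0,0,0],0],[[0,0,0],0]]' 1 40 >/dev/null
python3 -c "
from h import *
boxes();plan(.4438,.0279,.007,-15.8)"
```

```text
box [528.8 132.6] [27.1 17. ] yaw 81.8
box [ 442.6 -126.2] [59.8 49.4] yaw 9.5
box [459.5  21.6] [45.6 76.4] yaw -15.9
at [0.4458 0.0282 0.1203] yaw -15.7 turn units 0.01 shift units [ 0.06 -0.03  3.78]
```

```bash
C="python3 -m crank"; rd(){ python3 m.py $1; }
$C '[[[0.05,0,0.9],0],[[0,0,0.9],0],[[0,0,0.9],0],[[0,0,0.6],0],[[0,0,0.48],0],[[0,0,0],0],[[0,0,0],0]]' 1 40 >/dev/null
$C '[[[0,0,0],0],[[0,0,0],0],[[0,0,0],0],[[0,0,0],0],[[0,0,0],0]]' 0 40
$C '[[[0,0,-0.5],0],[[0,0,-0.9],0],[[0,0,-0.9],0],[[0,0,-0.9],0],[[0,0,0],0],[[0,0,0],0],[[0,0,0],0]]' >/dev/null; rd
$C '[[[0,0,0],0]]' >/dev/null; rd
$C '[[[0,0,0],0]]' >/dev/null; rd
$C '[[[0,0,0],0]]' >/dev/null; rd
$C '[[[0,0,0],0]]' >/dev/null; rd
$C '[[[0,0,0],0]]' >/dev/null; rd still
$C '[[[-1,0,0],0],[[-0.9,0,0],0],[[-0.8,0,0],0],[[-0.7,0,0],0],[[-0.6,0,0],0],[[-0.5,0,0],0],[[-0.4,0,0],0],[[-0.3,0,0],0],[[-0.2,0,0],0],[[-0.1,0,0],0],[[0,0,0],0],[[0,0,0],0]]' >/dev/null; rd
$C '[[[0,0,0],0]]' >/dev/null; rd
$C '[[[0,0,0],0]]' >/dev/null; rd
$C '[[[0,0,0],0]]' >/dev/null; rd
$C '[[[0,0,0],0]]' >/dev/null; rd
$C '[[[0,0,0],0]]' >/dev/null; rd
$C '[[[0,0,0],0]]' >/dev/null; rd
$C '[[[0,0,0],0]]' >/dev/null; rd far
$C '[[[1,0,0],0],[[0.9,0,0],0],[[0.8,0,0],0],[[0.7,0,0],0],[[0.6,0,0],0],[[0.5,0,0],0],[[0.4,0,0],0],[[0.3,0,0],0],[[0.2,0,0],0],[[0.1,0,0],0],[[0,0,0],0],[[0,0,0],0]]' >/dev/null; rd
$C '[[[0,0,0],0]]' >/dev/null; rd
$C '[[[0,0,0],0]]' >/dev/null; rd
$C '[[[0,0,0],0]]' >/dev/null; rd
$C '[[[0,0,0],0]]' >/dev/null; rd
$C '[[[0,0,0],0]]' >/dev/null; rd
$C '[[[0,0,0],0]]' >/dev/null; rd
$C '[[[0,0,0],0]]' >/dev/null; rd near
python3 -c "
from h import *
boxes('top',200);plan(.4438,.0279,.007,-15.8)"
```

```text
time: 35.95
ee_pos: [0.4437, 0.0279, 0.0065]
eef_rot: [0.137, 0.991, 0.0, -0.0]
ft_force: [-0.2, -0.3, 1.1]
width: 0.0457
grip_force: 40.0
still T 0.0531 +- 0.0094 Fz 1.64 [0.09 0.04 0.04 0.04 0.07 0.02]
far T 0.0195 +- 0.0059 Fz 2.14 [ 0.04  0.01  0.01  0.02  0.05  0.01  0.01 -0.  ]
near T 0.0543 +- 0.0118 Fz 1.91 [ 0.05 -0.01  0.06  0.08  0.05  0.07  0.03  0.1 ]
box [ 455.5 -126. ] [75.4 45.8] yaw 9.2
box [ 465.3 -274.4] [76.1 46.1] yaw 11.6
box [565.1 141.2] [46.5 75.6] yaw -5.0
at [0.4437 0.028  0.1025] yaw -15.7 turn units 0.01 shift units [-0.   -0.    3.18]
```

```bash
C="python3 -m crank"; rd(){ python3 m.py $1; }; 
go(){ $C "$1" >/dev/null; rd $2; }
fwd(){ $C '[[[-1,0,0],0],[[-0.9,0,0],0],[[-0.8,0,0],0],[[-0.7,0,0],0],[[-0.6,0,0],0],[[-0.5,0,0],0]]' >/dev/null
go '[[[-0.4,0,0],0]]'; go '[[[-0.3,0,0],0]]'; go '[[[-0.2,0,0],0]]'; go '[[[-0.1,0,0],0]]'; go '[[[0,0,0],0]]'; go '[[[0,0,0],0]]'; go '[[[0,0,0],0]]'; go '[[[0,0,0],0]]'; go '[[[0,0,0],0]]' far; }
bck(){ $C '[[[1,0,0],0],[[0.9,0,0],0],[[0.8,0,0],0],[[0.7,0,0],0],[[0.6,0,0],0],[[0.5,0,0],0]]' >/dev/null
go '[[[0.4,0,0],0]]'; go '[[[0.3,0,0],0]]'; go '[[[0.2,0,0],0]]'; go '[[[0.1,0,0],0]]'; go '[[[0,0,0],0]]'; go '[[[0,0,0],0]]'; go '[[[0,0,0],0]]'; go '[[[0,0,0],0]]'; go '[[[0,0,0],0]]' near; }
fwd; bck; fwd; bck
```

```text
far T 0.0281 +- 0.0097 Fz 1.76 [ 0.04  0.09  0.03  0.03  0.02 -0.01  0.05 -0.    0.01]
near T 0.0516 +- 0.0079 Fz 2.19 [0.08 0.05 0.06 0.02 0.03 0.08 0.04 0.08 0.03]
far T 0.0197 +- 0.007 Fz 1.76 [ 0.03  0.05  0.01  0.06  0.02  0.01 -0.    0.01 -0.01]
near T 0.0538 +- 0.0084 Fz 1.83 [0.02 0.05 0.06 0.1  0.05 0.08 0.07 0.05 0.02]
```

```bash
C="python3 -m crank"; rd(){ python3 m.py $1; }; 
go(){ $C "$1" >/dev/null; rd $2; }
still(){ go '[[[0,0,0],0]]'; go '[[[0,0,0],0]]'; go '[[[0,0,0],0]]'; go '[[[0,0,0],0]]'; go '[[[0,0,0],0]]'; go '[[[0,0,0],0]]';go '[[[0,0,0],0]]';go '[[[0,0,0],0]]'; go '[[[0,0,0],0]]' $1; }
$C '[[[-1,0,0],0],[[-0.9,0,0],0],[[-0.8,0,0],0],[[-0.7,0,0],0],[[-0.6,0,0],0],[[-0.5,0,0],0],[[-0.4,0,0],0],[[-0.3,0,0],0],[[-0.2,0,0],0],[[-0.1,0,0],0],[[0,0,0],0]]' >/dev/null; still farFromNear
$C '[[[-0.6,0,0],0],[[-0.5,0,0],0],[[-0.4,0,0],0],[[-0.3,0,0],0],[[-0.2,0,0],0],[[-0.1,0,0],0],[[0,0,0],0]]' >/dev/null; still far2
$C '[[[0.7,0,0],0],[[0.5,0,0],0],[[0.4,0,0],0],[[0.3,0,0],0],[[0.2,0,0],0],[[0,0,0],0]]' >/dev/null; still farFromBeyond
$C '[[[0.6,0,0],0],[[0.5,0,0],0],[[0.4,0,0],0],[[0.3,0,0],0],[[0.2,0,0],0],[[0.1,0,0],0],[[0,0,0],0]]' >/dev/null; still mid
python3 -c "
from h import *
st();plan(.4438,.0279,.007,-15.8)"
```

```text
farFromNear T 0.0221 +- 0.0082 Fz 2.22 [ 0.03 -0.01  0.05 -0.01  0.01  0.06  0.03  0.01  0.05]
far2 T 0.0131 +- 0.0093 Fz 1.99 [ 0.01  0.03  0.07  0.01 -0.02  0.01 -0.03  0.03  0.02]
farFromBeyond T 0.0285 +- 0.008 Fz 2.1 [ 0.06 -0.01  0.04  0.04  0.01 -0.    0.06  0.02  0.04]
mid T 0.0454 +- 0.0085 Fz 2.09 [0.06 0.07 0.   0.06 0.07 0.02 0.04 0.01 0.07]
t58.1 F [-0.94 -0.08 -2.97] M [ 0.059  0.06  -0.037] w0.0457 g40.0
at [5.418e-01 3.000e-04 1.025e-01] yaw -15.7 turn units 0.01 shift units [ 3.4  -0.    3.18]
```

```bash
C="python3 -m crank"; rd(){ python3 m.py $1; }; 
go(){ $C "$1" >/dev/null; rd $2; }
still(){ go '[[[0,0,0],0]]'; go '[[[0,0,0],0]]'; go '[[[0,0,0],0]]'; go '[[[0,0,0],0]]'; go '[[[0,0,0],0]]'; go '[[[0,0,0],0]]';go '[[[0,0,0],0]]';go '[[[0,0,0],0]]'; go '[[[0,0,0],0]]' $1; }
$C '[[[0.2,0,0],0],[[0.5,0,0],0],[[0.7,0,0],0],[[1,0,0],0],[[1,0,0],0],[[0,0,0],0],[[0,0,0],0]]' >/dev/null; still near
$C '[[[-0.2,0,0],0],[[-0.5,0,0],0],[[-0.7,0,0],0],[[-1,0,0],0],[[-1,0,0],0],[[0,0,0],0],[[0,0,0],0]]' >/dev/null; still mid
$C '[[[-0.2,0,0],0],[[-0.4,0,0],0],[[-1,0,0],0],[[0,0,0],0],[[0.5,0,0],0],[[0.7,0,0],0],[[1,0,0],0],[[1,0,0],0],[[0.8,0,0],0],[[1,0,0],0],[[0,0,0],0],[[0,0,0],0]]' >/dev/null; still near
python3 -c "
from h import *
boxes('top',200);plan(.4438,.0279,.007,-15.8)"
```

```text
near T 0.0261 +- 0.0109 Fz 2.14 [-0.04  0.02  0.08  0.03 -0.02  0.06  0.04  0.04  0.03]
mid T 0.0505 +- 0.0115 Fz 2.03 [ 0.05  0.02  0.09  0.03  0.1   0.09  0.04  0.05 -0.01]
near T 0.0217 +- 0.0108 Fz 2.04 [-0.03  0.03  0.02  0.05  0.02  0.04  0.06  0.04 -0.04]
box [ 455.5 -126. ] [75.4 45.8] yaw 9.2
box [ 465.1 -274.3] [75.6 46.4] yaw 11.6
box [565.1 141.2] [46.5 75.6] yaw -5.0
at [0.4437 0.028  0.1025] yaw -15.7 turn units 0.01 shift units [-0.   -0.    3.18]
```

Box B is now clear. Torque is high (0.05) whenever the ball was thrown forward and low (0.02) when thrown back, at the same pose, so B rattles. Box A shows the same pattern. I'll take B to the first bay.

```bash
python3 -m crank '[[[0,0,0],-0.77],[[0,0,0],-0.77]]' >/dev/null;  python3 -c "
from h import *
plan(.532,-.1373,.06,-3.4)
snap('top','t3.png',5,(285,185,405,285))"
```

```text
at [0.4437 0.028  0.1025] yaw -3.2 turn units 0.02 shift units [-3.27 -5.32  1.42]
```

View pics/t3.png

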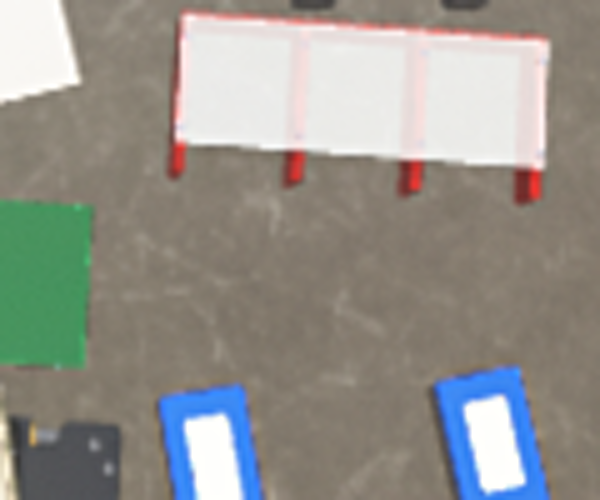

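```bash
python3 -c "
from h import *
np.set_printoptions(precision=4,suppress=True)
q=np.array([[176,170],[297,178],[416,186],[534,194]])/5.+[285,185]
w=px2w('top',q,.04);print(w)
a=np.radians(-3.5);ex=np.array([np.cos(a),np.sin(a)]);ey=np.array([-ex[1],ex[0]])
for p,y in zip(w,(.096,.032,-.032,-.096)):print((p[:2]+ex*.042-ey*y))
"
```

```text
[[ 0.6088 -0.1084  0.04  ]
 [ 0.6047 -0.1731  0.04  ]
 [ 0.6005 -0.2368  0.04  ]
 [ 0.5964 -0.3     0.04  ]]
[ 0.6449 -0.2067]
[ 0.6446 -0.2076]
[ 0.6444 -0.2075]
[ 0.6441 -0.2067]
```

```bash
C="python3 -m crank"; $C '[[[-0.55,-0.88,0],0],[[-0.55,-0.88,0],0],[[-0.55,-0.88,0],0],[[-0.55,-0.88,0],0],[[-0.55,-0.88,0],0],[[-0.55,-0.88,0],0],[[0,0,0.7],0],[[0,0,0.7],0],[[0,0,0],0],[[0,0,0],0]]' >/dev/null;  python3 -c "
from h import *
plan(.535,-.1359,.0085,-3.6);plan(.535+.058*.998,-.1359-.058*.063,.0085,-3.6)
boxes('top',200)
"
```

```text
at [ 0.5334 -0.1362  0.0612] yaw -3.5 turn units 0.02 shift units [-0.05  0.01  1.76]
at [ 0.5334 -0.1362  0.0612] yaw -3.5 turn units 0.02 shift units [-1.98  0.01  1.76]
box [ 464.8 -274.6] [75.  45.9] yaw 11.6
box [565.1 141.1] [46.8 75.6] yaw -4.7
```

```bash
C="python3 -m crank"; $C '[[[0,0,0.6],0],[[0,0,0.6],0],[[0,0,0.55],0],[[0,0,0],0],[[-0.3,0,0],0],[[-0.3,0,0],0],[[-0.3,0,0],0],[[-0.3,0,0],0],[[-0.3,0,0],0],[[-0.3,0,0],0],[[-0.15,0,0],0],[[0,0,0],0]]'
$C '[[[0,0,0.05],0],[[0,0,0],0],[[0,0,0],0],[[0,0,0],0]]' 
python3 -c "
from h import *
st();snap('top','t4.png',4,(285,185,405,285))"
```

```text
time: 67.9
ee_pos: [0.5916, -0.1396, 0.0079]
eef_rot: [0.03, 1.0, -0.0, -0.0]
ft_force: [0.1, -0.3, -2.0]
width: 0.0455
grip_force: 40.0
time: 68.4
ee_pos: [0.5914, -0.1395, 0.0065]
eef_rot: [0.03, 1.0, 0.0, 0.0]
ft_force: [0.5, -0.1, -1.1]
width: 0.0453
grip_force: 40.0
t68.4 F [ 0.48 -0.15 -1.12] M [ 0.014 -0.009  0.038] w0.0453 g40.0
```

```bash
C="python3 -m crank"; $C '[[[0,0,0],0],[[0,0,0],0],[[0,0,0],0],[[0,0,-0.6],0],[[0,0,-0.8],0],[[0.6,0,-0.8],0],[[1,0,0],0],[[0,0,0],0]]' 0.75
python3 -c "
from h import *
snap('top','t5.png',4,(285,185,405,285))"
```

```text
time: 69.45
ee_pos: [0.5425, -0.1369, 0.0738]
eef_rot: [0.03, 1.0, 0.001, 0.0]
ft_force: [0.5, 0.4, -0.2]
width: 0.0651
grip_force: 0.0
```

View pics/t5.png

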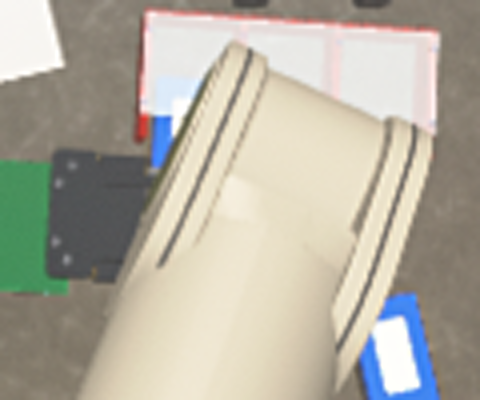

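```bash
C="python3 -m crank"; $C '[[[0,0,0],0],[[0,0,0],0],[[0,0,0],0],[[0,0,0.7],0],[[0,0,0.7],0],[[0,0,0.7],0],[[0,0,0],0]]' 0 10
$C '[[[-0.25,0,0],0],[[-0.25,0,0],0],[[-0.25,0,0],0],[[-0.25,0,0],0],[[-0.25,0,0],0],[[-0.25,0,0],0],[[-0.2,0,0],0],[[-0.1,0,0],0],[[0,0,0],0],[[0,0,0],0]]'
python3 -c "
from h import *
st()
snap('scene','s2.png',4,(270,160,410,260))"
```

```text
time: 70.38
ee_pos: [0.5422, -0.1366, 0.0076]
eef_rot: [0.03, 1.0, -0.0, -0.002]
ft_force: [-1.0, 0.6, -0.3]
width: 0.0048
grip_force: 0.0
time: 71.62
ee_pos: [0.5976, -0.1399, 0.0096]
eef_rot: [0.03, 1.0, 0.0, 0.0]
ft_force: [0.7, -0.3, -1.2]
width: 0.0002
grip_force: 0.0
t71.6 F [ 0.65 -0.31 -1.18] M [-0.011  0.026  0.006] w0.0002 g0.0
```

View pics/s2.png

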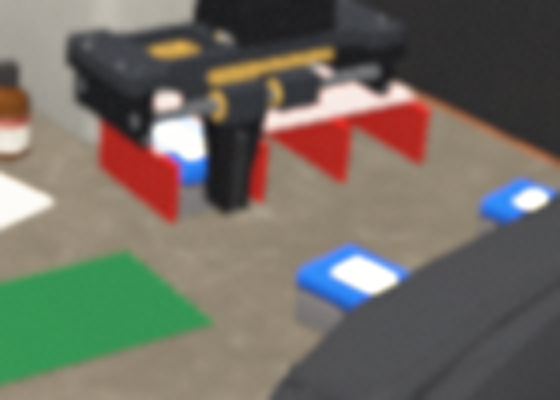

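```bash
C="python3 -m crank"; $C '[[[-0.07,0,0],0],[[-0.07,0,0],0],[[0,0,0],0],[[0,0,0],0]]'
$C '[[[0.5,0,0],0],[[1,0,0],0],[[1,0,-0.5],0],[[0,0,-1],0],[[0,0,-1],0],[[0,0,-1],0],[[0,0,0],0],[[0,0,0],0]]' 1
python3 -c "
from h import *
boxes('top',200)
plan(.457-.02*.987,-.126-.02*.16,.12,9.3)
snap('scene','s3.png',4,(270,160,410,260))"
```

```text
time: 72.18
ee_pos: [0.6018, -0.1401, 0.0095]
eef_rot: [0.03, 1.0, -0.0, 0.0]
ft_force: [-0.1, 0.3, 0.5]
width: 0.0008
grip_force: 0.1
time: 73.18
ee_pos: [0.5266, -0.1354, 0.114]
eef_rot: [0.03, 1.0, 0.0, -0.0]
ft_force: [-0.1, 0.9, -0.0]
width: 0.0725
grip_force: 0.0
box [565.1 141.1] [46.6 75.6] yaw -5.0
at [ 0.5263 -0.1354  0.1136] yaw -3.4 turn units -1.59 shift units [ 2.9   0.68 -0.21]
```

View pics/s3.png

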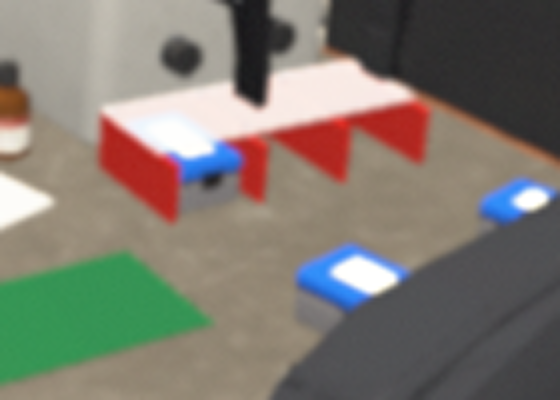

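B sits in the left bay, about flush with the mouth. I'll check it more closely later. Now box C.

```bash
C="python3 -m crank"; $C '[[[0,0,0],-0.8],[[0,0,0],-0.79],[[1,0.2,0],0],[[1,0.24,0],0],[[0.9,0.24,0],0],[[0,0,0],0],[[0,0,0],0]]' 1 40 >/dev/null
python3 -c "
from h import *
boxes();plan(.457-.02*.987,-.126-.02*.16,.007,9.3);boxes('top',200)"
```

```text
box [ 450.3 -127.7] [75.3 45.5] yaw 9.3
box [ 459.6 -274.8] [75.9 48.5] yaw 11.7
at [ 0.4382 -0.1296  0.1145] yaw 9.3 turn units 0.00 shift units [0.03 0.02 3.58]
box [565.1 141.1] [46.7 75.6] yaw -5.0
```

```bash
C="python3 -m crank"; rd(){ python3 m.py $1; }; 
go(){ $C "$1" >/dev/null; rd $2; }
still(){ go '[[[0,0,0],0]]'; go '[[[0,0,0],0]]'; go '[[[0,0,0],0]]'; go '[[[0,0,0],0]]'; go '[[[0,0,0],0]]'; go '[[[0,0,0],0]]';go '[[[0,0,0],0]]';go '[[[0,0,0],0]]'; go '[[[0,0,0],0]]' $1; }
$C '[[[0.12,0,0.9],0],[[0,0,0.9],0],[[0,0,0.9],0],[[0,0,0.5],0],[[0,0,0.38],0],[[0,0,0],0],[[0,0,0],0]]' 1 40 
$C '[[[0,0,0],0],[[0,0,0],0],[[0,0,0],0],[[0,0,0],0],[[0,0,0],0]]' 0 40
$C '[[[0,0,-0.5],0],[[0,0,-0.9],0],[[0,0,-0.9],0],[[0,0,-0.9],0],[[-0.2,0,0],0],[[-0.5,0,0],0],[[-0.7,0,0],0],[[-1,0,0],0],[[-1,0,0],0],[[0,0,0],0],[[0,0,0],0]]' >/dev/null; still mid_ballfar
$C '[[[0.2,0,0],0],[[0.5,0,0],0],[[0.7,0,0],0],[[1,0,0],0],[[1,0,0],0],[[0,0,0],0],[[0,0,0],0]]' >/dev/null; still near_ballnear
$C '[[[-1,0,0],0],[[-0.9,0,0],0],[[-0.7,0,0],0],[[-0.5,0,0],0],[[-0.3,0,0],0],[[0,0,0],0],[[0,0,0],0]]' >/dev/null; still mid_ballnear
$C '[[[1,0,0],0],[[0.9,0,0],0],[[0.7,0,0],0],[[0.5,0,0],0],[[0.3,0,0],0],[[0,0,0],0],[[0,0,0],0]]' >/dev/null; still near_ballfar
python3 -c "
from h import *
boxes('top',200);plan(0,0,0,0)"
```

```text
time: 75.12
ee_pos: [0.4346, -0.1304, 0.0076]
eef_rot: [-0.081, 0.997, -0.0, 0.0]
ft_force: [0.9, -0.1, -0.1]
width: 0.0871
grip_force: 0.0
time: 75.75
ee_pos: [0.4341, -0.1302, 0.0071]
eef_rot: [-0.081, 0.997, 0.0, 0.0]
ft_force: [-0.6, -0.1, 0.7]
width: 0.0458
grip_force: 40.0
mid_ballfar T 0.0553 +- 0.0094 Fz 2.72 [0.08 0.06 0.06 0.11 0.01 0.08 0.02 0.04 0.04]
near_ballnear T 0.0577 +- 0.0083 Fz 2.4 [0.07 0.04 0.08 0.04 0.03 0.08 0.07 0.02 0.09]
mid_ballnear T 0.0446 +- 0.0104 Fz 2.88 [-0.01  0.05  0.08  0.06  0.08  0.03  0.04  0.07  0.  ]
near_ballfar T 0.078 +- 0.0127 Fz 2.6 [0.07 0.1  0.04 0.14 0.06 0.01 0.07 0.09 0.12]
box [565.1 141.1] [46.6 75.6] yaw -5.0
at [ 0.4341 -0.1302  0.1031] yaw 9.3 turn units 1.16 shift units [14.47  4.34  3.44]
```

```bash
C="python3 -m crank"; rd(){ python3 m.py $1; }; 
go(){ $C "$1" >/dev/null; rd $2; }
still(){ go '[[[0,0,0],0]]'; go '[[[0,0,0],0]]'; go '[[[0,0,0],0]]'; go '[[[0,0,0],0]]'; go '[[[0,0,0],0]]'; go '[[[0,0,0],0]]';go '[[[0,0,0],0]]';go '[[[0,0,0],0]]';go '[[[0,0,0],0]]';go '[[[0,0,0],0]]';go '[[[0,0,0],0]]';go '[[[0,0,0],0]]';go '[[[0,0,0],0]]'; go '[[[0,0,0],0]]' $1; }
$C '[[[-0.2,0,0],0],[[-0.4,0,0],0],[[-0.7,0,0],0],[[-1,0,0],0],[[-1,0,0],0],[[-1,0,0],0],[[0,0,0],0],[[0,0,0],0]]' >/dev/null; still mid_ballfar
$C '[[[0.2,0,0],0],[[0.4,0,0],0],[[0.7,0,0],0],[[1,0,0],0],[[1,0,0],0],[[1,0,0],0],[[0,0,0],0],[[0,0,0],0]]' >/dev/null; still near_ballnear
$C '[[[-1,0,0],0],[[-1,0,0],0],[[-0.8,0,0],0],[[-0.6,0,0],0],[[-0.4,0,0],0],[[-0.3,0,0],0],[[-0.2,0,0],0],[[0,0,0],0]]' >/dev/null; still mid_ballnear
$C '[[[1,0,0],0],[[1,0,0],0],[[0.8,0,0],0],[[0.6,0,0],0],[[0.4,0,0],0],[[0.3,0,0],0],[[0.2,0,0],0],[[0,0,0],0]]' >/dev/null; still near_ballfar
python3 -c "
from h import *
st()"
```

```text
mid_ballfar T 0.0905 +- 0.0066 Fz 2.68 [0.09 0.07 0.07 0.1  0.07 0.09 0.09 0.08 0.08 0.15 0.04 0.13 0.1  0.11]
near_ballnear T 0.0465 +- 0.011 Fz 2.71 [ 0.12  0.02  0.11  0.04  0.05 -0.04  0.01  0.08  0.05  0.01  0.04  0.05
  0.09  0.03]
mid_ballnear T 0.0454 +- 0.0076 Fz 2.44 [0.   0.04 0.04 0.1  0.05 0.03 0.03 0.02 0.04 0.02 0.09 0.02 0.08 0.07]
near_ballfar T 0.0661 +- 0.0068 Fz 2.64 [0.06 0.08 0.07 0.06 0.07 0.01 0.04 0.08 0.09 0.09 0.01 0.1  0.07 0.09]
t95.3 F [-0.08 -0.03 -2.08] M [0.055 0.1   0.036] w0.0460 g40.0
```

```bash
python3 -m crank '[[[0,0,0],0.8],[[0,0,0],0.8]]' >/dev/null;  python3 -c "
from h import *
plan(.520,-.1992,.0082,-3.6)"
```

```text
at [ 0.434  -0.1302  0.1031] yaw -3.7 turn units -0.01 shift units [-3.   -2.12  3.16]
```

```bash
C="python3 -m crank"; $C '[[[-0.75,-0.53,0],0],[[-0.75,-0.53,0],0],[[-0.75,-0.53,0],0],[[-0.75,-0.53,0],0],[[0,0,0.9],0],[[0,0,0.9],0],[[0,0,0.9],0],[[0,0,0.46],0],[[0,0,0],0],[[0,0,0],0]]'
$C '[[[0,0,0],0],[[0,0,0],0],[[0,0,0],0],[[0,0,-0.6],0],[[0,0,-0.9],0],[[0,0,-0.9],0],[[0,0,-0.9],0],[[0,0,0],0],[[0,0,0],0]]' 0.7
python3 -c "
from h import *
boxes();plan(.462-.02*.979,-.275-.02*.204,.115,11.7)"
```

```text
time: 96.8
ee_pos: [0.5204, -0.1993, 0.0087]
eef_rot: [0.03, 1.0, -0.0, 0.0]
ft_force: [0.9, -0.8, -2.9]
width: 0.0457
grip_force: 40.0
time: 97.92
ee_pos: [0.5199, -0.199, 0.1074]
eef_rot: [0.03, 1.0, 0.0, 0.0]
ft_force: [0.2, -0.2, 0.1]
width: 0.0606
grip_force: 0.0
box [ 615.6 -153. ] [23.  18.7] yaw 86.5
box [ 534.6 -200.4] [45.5 71.6] yaw -3.6
box [ 460.8 -275.6] [75.3 46.5] yaw 11.7
at [ 0.5197 -0.1989  0.1069] yaw -3.5 turn units -1.90 shift units [ 3.06 -2.09 -0.27]
```

```bash
C="python3 -m crank"; rd(){ python3 m.py $1; }; 
go(){ $C "$1" >/dev/null; rd $2; }
still(){ go '[[[0,0,0],0]]'; go '[[[0,0,0],0]]'; go '[[[0,0,0],0]]'; go '[[[0,0,0],0]]'; go '[[[0,0,0],0]]'; go '[[[0,0,0],0]]';go '[[[0,0,0],0]]';go '[[[0,0,0],0]]';go '[[[0,0,0],0]]';go '[[[0,0,0],0]]';go '[[[0,0,0],0]]';go '[[[0,0,0],0]]';go '[[[0,0,0],0]]'; go '[[[0,0,0],0]]' $1; }
$C '[[[0,0,0],-0.95],[[0,0,0],-0.95],[[0.77,-0.52,0],0],[[0.77,-0.52,0],0],[[0.77,-0.52,0],0],[[0.75,-0.53,0],0],[[0,0,0.9],0],[[0,0,0.9],0],[[0,0,0.9],0],[[0,0,0.4],0],[[0,0,0.23],0],[[0,0,0],0]]' 1 40 
$C '[[[0,0,0],0],[[0,0,0],0],[[0,0,0],0],[[0,0,0],0],[[0,0,0],0],[[0,0,0],0]]' 0 40
$C '[[[0,0,-0.5],0],[[0,0,-0.9],0],[[0,0,-0.9],0],[[0,0,-0.9],0],[[0,0,-0.5],0],[[0,0,0],0]]' >/dev/null
$C '[[[-0.2,0,0],0],[[-0.4,0,0],0],[[-0.7,0,0],0],[[-1,0,0],0],[[-1,0,0],0],[[-1,0,0],0],[[0,0,0],0],[[0,0,0],0]]' >/dev/null; still mid_ballfar
$C '[[[0.2,0,0],0],[[0.4,0,0],0],[[0.7,0,0],0],[[1,0,0],0],[[1,0,0],0],[[1,0,0],0],[[0,0,0],0],[[0,0,0],0]]' >/dev/null; still near_ballnear
$C '[[[-1,0,0],0],[[-1,0,0],0],[[-0.8,0,0],0],[[-0.6,0,0],0],[[-0.4,0,0],0],[[-0.3,0,0],0],[[-0.2,0,0],0],[[0,0,0],0]]' >/dev/null; still mid_ballnear
$C '[[[1,0,0],0],[[1,0,0],0],[[0.8,0,0],0],[[0.6,0,0],0],[[0.4,0,0],0],[[0.3,0,0],0],[[0.2,0,0],0],[[0,0,0],0]]' >/dev/null; still near_ballfar
python3 -c "
from h import *
st();boxes('top',200)"
```

```text
time: 99.48
ee_pos: [0.4427, -0.2795, 0.0076]
eef_rot: [-0.102, 0.995, -0.0, 0.0]
ft_force: [0.1, -0.7, 0.6]
width: 0.0871
grip_force: 0.0
time: 100.22
ee_pos: [0.4428, -0.2793, 0.0074]
eef_rot: [-0.102, 0.995, -0.0, 0.0]
ft_force: [-0.2, 0.2, 1.2]
width: 0.046
grip_force: 39.9
mid_ballfar T 0.0437 +- 0.007 Fz 2.25 [0.04 0.   0.07 0.04 0.02 0.06 0.08 0.05 0.03 0.02 0.   0.03 0.07 0.09]
near_ballnear T 0.0566 +- 0.006 Fz 1.92 [0.06 0.1  0.08 0.04 0.09 0.04 0.04 0.04 0.05 0.04 0.05 0.03 0.09 0.03]
mid_ballnear T 0.0578 +- 0.0085 Fz 2.19 [0.01 0.04 0.03 0.06 0.07 0.12 0.04 0.03 0.01 0.1  0.07 0.06 0.07 0.1 ]
near_ballfar T 0.0464 +- 0.0075 Fz 2.08 [ 0.09  0.05  0.08  0.03  0.05 -0.01  0.04  0.04  0.09  0.03  0.06  0.
  0.06  0.03]
t112.0 F [ 0.13  0.06 -1.28] M [0.041 0.041 0.012] w0.0456 g39.9
box [ 541.3 -198.7] [46.1 74.7] yaw -3.5
box [565.  141.2] [46.5 75.9] yaw -5.0
```

D shows no shift (−0.012 ± 0.01), while B and C both shift by about +0.03 and A is overweight. So D is quiet and A, B and C rattle. D goes onto the mat.

```bash
C="python3 -m crank"; $C '[[[0,0,0],0.97],[[0,0,0],0.97]]' >/dev/null;  python3 -c "
from h import *
plan(.5345,.0229,.0105,-3.8)"
```

```text
at [ 0.4428 -0.2792  0.1184] yaw -4.1 turn units -0.03 shift units [-2.38 10.25  3.6 ]
```

```bash
C="python3 -m crank"; $C '[[[-0.22,0.93,0],0],[[-0.22,0.93,0],0],[[-0.22,0.93,0],0],[[-0.22,0.93,0],0],[[-0.22,0.93,0],0],[[-0.22,0.93,0],0],[[-0.22,0.93,0],0],[[-0.22,0.93,0],0],[[-0.22,0.93,0],0],[[-0.22,0.93,0],0],[[-0.18,0.95,0],-0.03],[[0,0,0],0]]' >/dev/null
$C '[[[0,0,0.9],0],[[0,0,0.9],0],[[0,0,0.9],0],[[0,0,0.6],0],[[0,0,0.3],0],[[0,0,0],0],[[0,0,0],0]]'
$C '[[[0,0,0],0],[[0,0,0],0],[[0,0,0],0],[[0,0,-0.6],0],[[0,0,-0.9],0],[[0,0,-0.9],0],[[0,0,-0.9],0],[[0,0,0],0],[[0,0,0],0]]' 0.7
python3 -c "
from h import *
boxes();boxes('top',200);plan(.534-.012,-.200,.06,-3.6)"
```

```text
time: 114.65
ee_pos: [0.5351, 0.0229, 0.0111]
eef_rot: [0.031, 1.0, 0.0, 0.0]
ft_force: [-0.1, -0.8, -2.1]
width: 0.046
grip_force: 39.9
time: 115.78
ee_pos: [0.5344, 0.023, 0.1096]
eef_rot: [0.031, 1.0, 0.0, 0.0]
ft_force: [-0.2, 0.3, -0.2]
width: 0.0611
grip_force: 0.0
box [546.1 141.8] [46.5 46.2] yaw 86.4
box [550.4  21.5] [45.8 71.8] yaw -4.1
box [ 534.6 -181.3] [17.1 69.8] yaw -3.4
box [ 541.3 -198.6] [46.  74.8] yaw -3.7
at [0.5341 0.0228 0.1089] yaw -3.6 turn units 0.00 shift units [-0.07 -7.44  1.63]
```

```bash
C="python3 -m crank"; $C '[[[0.05,-0.93,0],0],[[0.05,-0.93,0],0],[[0.05,-0.93,0],0],[[0.05,-0.93,0],0],[[0.05,-0.93,0],0],[[0.05,-0.93,0],0],[[0.05,-0.93,0],0],[[0.05,-0.92,0],0],[[0,0,0],0],[[0,0,0],0]]' 0.95 40 >/dev/null
python3 -c "
from h import *
plan(.5204,-.1993,.007,-3.6)"
```

```text
at [ 0.5086 -0.1982  0.1089] yaw -3.6 turn units 0.00 shift units [-0.4  -0.01  3.4 ]
```

```bash
C="python3 -m crank"; $C '[[[-0.4,0,0],0],[[0,0,0.9],0],[[0,0,0.9],0],[[0,0,0.9],0],[[0,0,0.45],0],[[0,0,0.25],0],[[0,0,0],0]]' 0.95 40 >/dev/null
$C '[[[0,0,0],0],[[0,0,0],0],[[0,0,0],0],[[0,0,0],0],[[0,0,0],0],[[0,0,0],0]]' 0 40
$C '[[[0,0,-0.07],0],[[0,0,0],0],[[0,0,0],0]]' 0 40
python3 -c "
from h import *
plan(.589,-.2035,.009,-3.6);st()"
```

```text
time: 118.75
ee_pos: [0.5207, -0.1995, 0.0075]
eef_rot: [0.031, 1.0, 0.0, -0.0]
ft_force: [-0.4, 0.8, 1.4]
width: 0.0456
grip_force: 40.0
time: 119.12
ee_pos: [0.5205, -0.1995, 0.0094]
eef_rot: [0.031, 1.0, 0.0, -0.0]
ft_force: [-0.3, 0.8, -3.4]
width: 0.0458
grip_force: 40.0
at [ 0.5205 -0.1995  0.0094] yaw -3.6 turn units 0.00 shift units [-2.29  0.01  0.01]
t119.1 F [-0.31  0.8  -3.42] M [ 0.043  0.076 -0.041] w0.0458 g40.0
```

```bash
C="python3 -m crank"; $C '[[[-0.3,0,0],0],[[-0.3,0,0],0],[[-0.3,0,0],0],[[-0.3,0,0],0],[[-0.3,0,0],0],[[-0.3,0,0],0],[[-0.3,0,0],0],[[-0.2,0,0],0],[[0,0,0],0],[[0,0,0.07],0],[[0,0,0],0]]'
$C '[[[0,0,0],0],[[0,0,0],0],[[0,0,0],0],[[0,0,-0.6],0],[[0,0,-0.8],0],[[0.6,0,-0.8],0],[[1,0,0],0],[[0.1,0,0],0],[[0,0,0],0]]' 0.75
$C '[[[0,0,0],0],[[0,0,0],0],[[0,0,0],0],[[0,0,0.7],0],[[0,0,0.7],0],[[0,0,0.7],0],[[0,0,0],0],[[0,0,0],0]]' 0 10
python3 -c "
from h import *
plan(.644-.046*.998,-.207+.046*.063,.009,-3.6);st()"
```

```text
time: 120.5
ee_pos: [0.5895, -0.2041, 0.0076]
eef_rot: [0.031, 1.0, 0.0, 0.0]
ft_force: [-1.8, 0.3, -0.2]
width: 0.0462
grip_force: 40.2
time: 121.62
ee_pos: [0.5395, -0.2007, 0.0743]
eef_rot: [0.031, 1.0, 0.0, 0.001]
ft_force: [0.6, 0.4, -0.8]
width: 0.0651
grip_force: 0.0
time: 122.62
ee_pos: [0.5387, -0.2011, 0.0106]
eef_rot: [0.031, 1.0, -0.0, 0.0]
ft_force: [0.0, -0.2, 0.2]
width: 0.0014
grip_force: 0.0
at [ 0.5387 -0.2011  0.0106] yaw -3.6 turn units 0.00 shift units [-1.98  0.02  0.05]
t122.6 F [ 0.01 -0.2   0.16] M [ 0.023 -0.039  0.004] w0.0014 g0.0
```

```bash
C="python3 -m crank"; $C '[[[-0.25,0,0],0],[[-0.25,0,0],0],[[-0.25,0,0],0],[[-0.25,0,0],0],[[-0.25,0,0],0],[[-0.25,0,0],0],[[-0.25,0,0],0],[[-0.15,0,0],0],[[-0.1,0,0],0],[[0,0,0],0],[[0,0,0],0]]'
$C '[[[0.5,0,0],0],[[1,0,0],0],[[1,0,-0.5],0],[[0,0,-1],0],[[0,0,-1],0],[[0,0,-1],0],[[0,0,0],0]]' 1 >/dev/null
python3 -c "
from h import *
plan(.5415,.1423,.12,-4)"
```

```text
time: 124.0
ee_pos: [0.5976, -0.2043, 0.0102]
eef_rot: [0.031, 1.0, 0.0, -0.001]
ft_force: [-6.3, 1.1, 4.0]
width: 0.0006
grip_force: 3.2
at [ 0.5255 -0.2002  0.1176] yaw -3.6 turn units 0.05 shift units [ 0.26 11.42 -0.08]
```

```bash
C="python3 -m crank"; $C '[[[0.02,0.95,0],0.05],[[0.02,0.95,0],0],[[0.02,0.95,0],0],[[0.02,0.95,0],0],[[0.02,0.95,0],0],[[0.02,0.95,0],0],[[0.02,0.95,0],0],[[0.02,0.95,0],0],[[0.02,0.95,0],0],[[0.02,0.95,0],0],[[0.02,0.95,0],0],[[0.04,0.97,0],0]]' 1 40 >/dev/null
$C '[[[0,0,0],0],[[0,0,0],0]]' >/dev/null
python3 -c "
from h import *
boxes();plan(.5415,.1423,.009,-4)
snap('top','t6.png',5,(285,185,405,285))"
```

```text
box [558.4 140.6] [45.9 70.7] yaw -4.0
box [550.  22.] [47.5 70.6] yaw -4.0
at [0.5394 0.1415 0.115 ] yaw -4.0 turn units -0.01 shift units [-0.07  0.03  3.53]
```

View pics/t6.png

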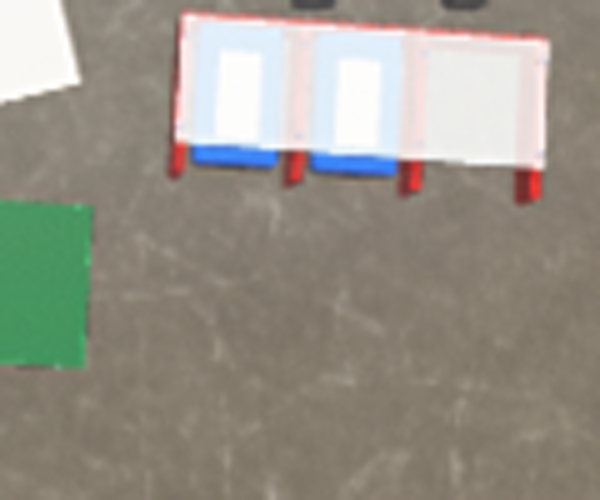

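Boxes B and C both sit fully inside their bays: the lids end at rows 166 and 175, short of the wall fronts at about 178 and 185. Now grasp A from its parking place.

```bash
C="python3 -m crank"; $C '[[[-0.07,0.03,0.9],0],[[0,0,0.9],0],[[0,0,0.9],0],[[0,0,0.5],0],[[0,0,0.3],0],[[0,0,0],0]]' 0.9 40 >/dev/null
$C '[[[0,0,0],0],[[0,0,0],0],[[0,0,0],0],[[0,0,0],0],[[0,0,0],0],[[0,0,0],0]]' 0 40
$C '[[[0,0,-0.5],0],[[0,0,-0.9],0],[[0,0,-0.9],0],[[0,0,0],0],[[0,0,0],0],[[0,0,0],0]]' 0 40
python3 -c "
from h import *
a=np.radians(-3.6);ex=np.array([np.cos(a),np.sin(a)]);ey=np.array([-ex[1],ex[0]])
p=np.array([.644,-.207])-.064*ey-.118*ex;print(p)
plan(*p,.06,-3.6);st()"
```

```text
time: 128.22
ee_pos: [0.5416, 0.1432, 0.0106]
eef_rot: [0.035, 0.999, 0.0, -0.0]
ft_force: [-2.7, -1.2, 4.4]
width: 0.0458
grip_force: 39.9
time: 128.98
ee_pos: [0.5408, 0.1431, 0.0783]
eef_rot: [0.035, 0.999, -0.0, -0.001]
ft_force: [0.1, -0.2, -4.1]
width: 0.0456
grip_force: 39.9
[ 0.52221425 -0.26346443]
at [0.5408 0.1431 0.0783] yaw -4.0 turn units -0.05 shift units [ -0.23 -13.56   0.62]
t129.0 F [ 0.09 -0.16 -4.12] M [0.044 0.089 0.027] w0.0456 g39.9
```

```bash
C="python3 -m crank"; $C '[[[0,-0.5,0],-0.05],[[-0.02,-0.97,0],0],[[-0.02,-0.97,0],0],[[-0.02,-0.97,0],0],[[-0.02,-0.97,0],0],[[-0.02,-0.97,0],0],[[-0.02,-0.97,0],0],[[-0.02,-0.97,0],0],[[-0.02,-0.97,0],0],[[-0.02,-0.97,0],0],[[-0.02,-0.97,0],0],[[-0.02,-0.97,0],0]]' >/dev/null
$C '[[[-0.01,-0.97,0],0],[[0,-0.97,0],0],[[0,-0.45,0],0],[[0,0,0.5],0],[[0,0,0],0],[[0,0,0],0]]' >/dev/null
python3 -c "
from h import *
plan(.5222,-.2635,.0105,-3.6)
plan(.585,-.2674,.0105,-3.6)"
```

```text
at [ 0.5232 -0.2619  0.064 ] yaw -3.5 turn units 0.01 shift units [ 0.03 -0.06  1.78]
at [ 0.5232 -0.2619  0.064 ] yaw -3.5 turn units 0.01 shift units [-2.07 -0.06  1.78]
```

```bash
C="python3 -m crank"; $C '[[[0.03,-0.06,0.6],0],[[0,0,0.6],0],[[0,0,0.56],0],[[0,0,0],0],[[-0.3,0,0],0],[[-0.3,0,0],0],[[-0.3,0,0],0],[[-0.3,0,0],0],[[-0.3,0,0],0],[[-0.3,0,0],0],[[-0.27,0,0],0],[[0,0,0],0]]'
$C '[[[0,0,0.06],0],[[0,0,0],0],[[0,0,0],0]]'
$C '[[[0,0,0],0],[[0,0,0],0],[[0,0,0],0],[[0,0,-0.6],0],[[0,0,-0.8],0],[[0.6,0,-0.8],0],[[1,0,0],0],[[0.1,0,0],0],[[0,0,0],0]]' 0.75 >/dev/null
$C '[[[0,0,0],0],[[0,0,0],0],[[0,0,0],0],[[0,0,0.7],0],[[0,0,0.7],0],[[0,0,0.7],0],[[0,0,0],0],[[0,0,0],0]]' 0 10
python3 -c "
from h import *
plan(.640-.046*.998,-.271+.046*.063,.010,-3.6);st()"
```

```text
time: 132.72
ee_pos: [0.5842, -0.2689, 0.0114]
eef_rot: [0.031, 1.0, -0.0, -0.0]
ft_force: [0.9, -0.9, -4.3]
width: 0.0455
grip_force: 39.9
time: 133.1
ee_pos: [0.5839, -0.2687, 0.0098]
eef_rot: [0.031, 1.0, 0.0, 0.0]
ft_force: [-0.4, -0.0, -3.9]
width: 0.0456
grip_force: 39.9
time: 135.22
ee_pos: [0.5331, -0.2659, 0.013]
eef_rot: [0.031, 1.0, -0.0, 0.0]
ft_force: [0.0, 0.0, -0.1]
width: 0.0016
grip_force: 0.0
at [ 0.5331 -0.2659  0.013 ] yaw -3.6 turn units 0.00 shift units [-2.03  0.05  0.1 ]
t135.2 F [ 0.01  0.02 -0.12] M [-0.008  0.006  0.059] w0.0016 g0.0
```

```bash
C="python3 -m crank"; $C '[[[-0.25,0.05,0.1],0],[[-0.25,0,0],0],[[-0.25,0,0],0],[[-0.25,0,0],0],[[-0.25,0,0],0],[[-0.25,0,0],0],[[-0.25,0,0],0],[[-0.15,0,0],0],[[-0.12,0,0],0],[[0,0,0],0],[[0,0,0],0]]'
$C '[[[0.5,0,0],0],[[1,0,0],0],[[1,0,-0.5],0],[[0,0,-1],0],[[0,0,-1],0],[[0,0.5,-1],0],[[0,1,-1],0],[[0,1,0],0],[[0,1,0],0],[[0,1,0],0],[[0,1,0],0],[[0,1,0],0]]' 1 >/dev/null
$C '[[[0,1,0],0],[[0,1,0],0],[[0,1,0],0],[[0,1,0],0],[[0,1,0],0],[[0,1,0],0],[[0,1,0],0],[[0,1,0],0],[[0,1,0],0],[[0,1,0],0],[[0,0,0],0],[[0,0,0],0]]' 1
python3 -c "
from h import *
snap('top','t7.png',3,(180,160,410,300));boxes('wrist')"
```

```text
time: 136.6
ee_pos: [0.5931, -0.2678, 0.0096]
eef_rot: [0.031, 1.0, 0.0, -0.001]
ft_force: [-6.4, 1.4, 3.8]
width: 0.0005
grip_force: 3.0
time: 139.6
ee_pos: [0.55, 0.2305, 0.1449]
eef_rot: [0.031, 1.0, 0.0, 0.0]
ft_force: [-0.7, -0.6, -0.4]
width: 0.0871
grip_force: 0.0
box [693.9 137.1] [91.5 13.6] yaw 86.2
box [547.1  22.8] [49.6 65. ] yaw -4.2
```

View pics/t7.png

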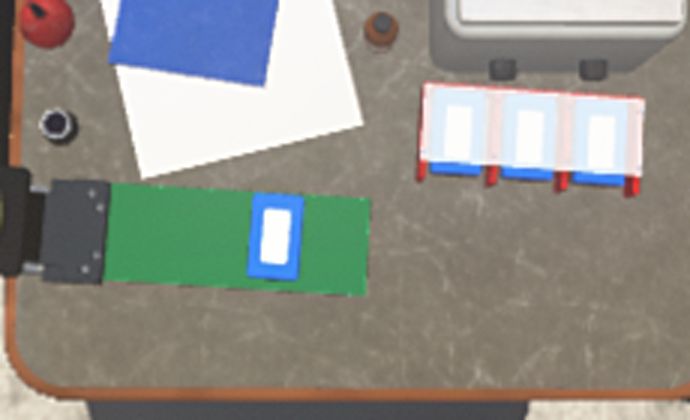

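The picture shows D alone on the mat, within its edges, and three boxes fully inside the bays. The bottle, blower and eyeglass are where they started. The arm is clear of everything, so I'm handing in.

```bash
python3 -c "
from bench import r
print(r.close_job())"
```

```text
the job is handed in; nothing more can be done
None
```

The job is handed in after about 140 s: I judged three boxes to rattle and put one in each rack bay, and the quiet fourth is flat on the green mat; the middle-bay box was the least certain call, at about 4 sigma.

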